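# Load the tube magazine of the length gauge

## Task

Swing the indicator arm away from the mouth of the leaning tube magazine, to the far side, and leave it there. Then load the three copper slugs one after another into the tube: the longest first, then the middle one, and the shortest on top, each slid right down onto the one below. Leave everything else standing where it is.

Things in the scene. Friction and masses are not known exactly. Their poses are not given: they have to be found in the camera images.
- slug_long_center (a point): longest plain copper slug: round bar 36 mm in diameter, 85 mm long, about 0.53 kg, a dark 17 mm centre bore in its top; stands upright on the granite plate. The point is its centre, half-way up; z runs along its length, upwards.
- slug_mid_center (a point): middle plain copper slug: round bar 36 mm in diameter, 70 mm long, about 0.44 kg, a dark 17 mm centre bore in its top; stands upright on the granite plate. The point is its centre, half-way up; z runs along its length, upwards.
- slug_short_center (a point): shortest plain copper slug: round bar 36 mm in diameter, 55 mm long, about 0.35 kg, a dark 17 mm centre bore in its top; stands upright on the granite plate. The point is its centre, half-way up; z runs along its length, upwards.
- plate: black granite surface plate, 290 x 390 mm (x, y), 40 mm thick, fixed. Origin: centre of its underside on the bench; its top is 40 mm above the bench.
- magazine: fixed magazine stand. Origin: bench level under its reference point; x runs from the mouth side to the foot of the tube, y towards the round post (24 mm in diameter) of the indicator arm, which stands at (0, 140) mm and is 300 mm tall; z up. Its grey base plate (12 mm thick) covers x -85..175, y -60..180 mm.
- tube: aluminium tube magazine, closed at its foot, fixed, leaning 32 degrees from vertical, mouth to the robot's side. Origin: centre of the inner floor, where the first slug lands; z runs up the tube's axis to the mouth, x square to it on the tube's upper side, where a 19 mm sight slot runs. Bore eight-sided, 45 mm across flats, 4 mm wall, straight for 205 mm, then flared. Three slugs fill 210 mm.
- tube_mouth (a point): centre of the tube's flared mouth, on its axis, 225 mm from the floor; about 65 mm wide inside, 71 mm outside. A slug let go with its foot about 20 mm or more inside the mouth, in line with the tube, slides down by itself (smooth, oiled metal).
- pivot_point (a point): pivot of the indicator arm, on the post's axis, 285 mm above the bench: the arm swings level about it (vertical axis).
- indicator (a joint): angle of the indicator arm (rad): -0.2 to 0.15 at the start, its dial hanging in the way above the mouth; grows as the arm swings counter-clockwise seen from above, taking the dial away from the robot; stops at -0.3 and 1.6; clear of the mouth from about 0.8. Stays where left; friction 0.12 N m, so 1 to 3 N moves it.
- dial (a point): centre of the dial on the end of the indicator arm, 149 mm level from the pivot. Case 54 mm in diameter, 24 mm thick, on edge, flat faces looking along the swing; a stem 8 mm thick reaches 47 mm below its centre. From pivot to dial runs a level bar 16 x 16 mm, centred on the line between these points; hub radius 21 mm.
- vblock: bystander on the plate: dark steel V-block 60 x 44 x 44 mm (x, y, z). Origin: centre of its underside.
- ring_gauge: bystander on the plate: steel ring lying flat, 64 mm outside diameter, 24 mm high. Origin: centre of its underside.
- plug_gauge: bystander on the plate: steel plug gauge, foot 44 mm in diameter and 18 mm high, stem 24 mm in diameter, 58 mm tall in all. Origin: centre of its underside.
- green_case: bystander: flat green case 170 x 100 x 32 mm on the bench to the right of the plate. Origin: centre of its underside.
- caliper: bystander: caliper lying on the bench, 200 mm long, 15 mm thick. Origin: centre of its beam, underside.
- wrench: bystander: wrench lying on the bench, 170 mm long, near the robot. Origin: on its underside.
Things that resemble listed ones, but are neither listed nor needed, are in the scene too. Leave any blue or purple look-alike of the part that bears slug_long_center alone.

How it is judged:
By the outcome, as a careful person would: the job done as asked, in the order asked, and still so for the second after the job is handed in, with the robot touching nothing.
It also fails if it takes over 72 s, if anything falls off the work surface, if the arm or the gripper's body presses on something with over 40 N, if the wrist force passes 120 N, or if a joint passes its speed limit or range.

## Robot

A 6-joint arm with a two-finger parallel gripper is mounted at the origin on the work surface. World frame = base frame: x ahead of the robot, y to its left, z up, the work surface at z = 0. Lengths are in m, angles in rad, forces in N, time in s.
With the tool pointing down it reaches from about 0.25 to 0.725 m from the base axis. Payload 4 kg.
Tool frame: the origin (TCP) lies on the centre line of the jaws, within the pads' length; the fingertips stand 17 mm ahead of it and the grasp point (between the pads) lies 2 mm behind it; z points along the fingers, y is the line along which they close (so a half turn about z gives the same grasp; the last joint's range is limited). The gripper opens to 85 mm and grips with 20 to 120 N. Pads are 22 mm wide; open, the fingers measure 114 mm over their backs; the gripper's body (76 mm by 85 mm) begins 54 mm behind the grasp point. The pads swing forward as they close: fully open they stand 13 mm farther back than shut.
Start: joints at [-1.142, 0.241, 0.005, 1.335, 0, 1.571], TCP at [0.208, -0.455, 0.248] pointing down, gripper open.
Joint ranges: [-2.72, 2.72], [-1.05, 1.87], [-1.09, 1.28], [-1.99, 2.15], [-1.42, 1.44], [-3.14, 3.14]. Speed limits (rad/s): [2.79, 2.79, 3.14, 3.14, 3.14, 3.14].

## Interface

Orientations are given as a unit quaternion [x, y, z, w].
In Python, from workcell import bot, camera, get_calibration gives the robot as it stands.
- The arm moves only by the tool apply_moves, never from a script. Its argument "steps" is a list of rows, each a list of 3 entries, a list of its own where there are three numbers: the shift along the tool's x, y, z as a fraction of full scale, then the turn, a rotation vector about the tool's x, y, z as a fraction of full scale, then the opening, from 0 (shut) to 1 (fully open). A call has exactly 8 rows; each row shifts and turns the commanded pose from where the row before left it, along the tool's axes as they then stand; what a row does not reach is not made up. Full scale, the value 1, is 20 cm for a shift and pi rad for a turn. A row lasts 1/12 s, in which the tool goes at most 41.7 mm and 7.16 degrees, less where a joint would pass 70% of its speed; a pose out of reach is approached as far as the arm can. A call with a number of a shift or a turn outside -1 to 1 is refused whole. A call with a gripper value outside its range is refused whole. The fingers move at their own pace and stop on an object; the grip force is fixed at half the most. Time passes only in rows, so rows that do not move let the fingers close, or fill a call up. It gives the time, the measured TCP pose, the force, the opening and the grip force at its end, in the units of the state.
- bot.get_obs(): the state, without advancing time (a new reading comes with each control period).
- camera(name): name is "scene" or "top"; returns (picture, depth): 384x512x3 uint8, red, green, blue; 384x512 float32, m along the optical axis (not along the pixel's ray), 0 where there is no reading.
- get_calibration(name): a dict with "fov_y" (degrees; the focal length in pixels is half the picture's height over the tangent of half this angle, whatever the lens; pixels are square), "cx", "cy" (the principal point, pixels), "rvec" (rotation vector, rad) and "tvec" (3), from world to camera coordinates, as OpenCV has them. Camera axes: x right, y down, z forward; pixel columns grow to the right and rows downward; lengths in m; the calibration is good to about 2 mm. A picture is of the moment at which its call begins. get_calibration takes no time and is no camera call.
- bot.job_done(): hands the job in; it is judged then, once.
The state is a dict: "clock": time; "joint_pos": joint angles; "joint_vel": joint speeds; "tau": joint torques, N m; "eef_pos": TCP position; "tool_rot": TCP orientation; "ft_force": force on the tool from outside, world axes, zero at the start; "ft_torque": the same for the moment, N m; "grip_width": finger opening in m; "grasp_force": force on a finger pad.
Only numpy, scipy, OpenCV 4.12 (cv2) and the standard library are available. Lean on these libraries where they do the work, as an engineer would, in place of code of your own. Each camera call takes 0.05 s, during which the arm holds its last target. There are 200 camera calls.

## Working session

There is one attempt and no reset: what is moved stays moved. The work goes in short steps, Python scripts to look and compute and a tool call to move; the robot and the scene stay as the last step left them, time stands still between calls to the robot, and variables do not carry over. Pictures are saved under pics/ and viewed, at most 10 in all, crops included, and the job is handed in when it is done.

Besides the shell and the picture viewer there is one more tool, called after "Request:" as name([rows], argument=value, ...), one row to a line, values as JSON. apply_moves: Moves the arm, as the interface text tells. Its arguments: {"type":"object","properties":{"steps":{"type":"array"}},"required":["steps"]}

```bash
mkdir -p pics; ls; cat > h.py <<'E'
import numpy as np, cv2
from scipy.spatial.transform import Rotation as R
from workcell import bot, camera, get_calibration
def cal(n):
    c=get_calibration(n); f=192/np.tan(np.radians(c['fov_y'])/2)
    return f,c['cx'],c['cy'],R.from_rotvec(np.ravel(c['rvec'])).as_matrix(),np.ravel(c['tvec'])
def cloud(n,d):
    f,cx,cy,M,t=cal(n); v,u=np.mgrid[:384,:512]
    P=np.stack([(u-cx)/f*d,(v-cy)/f*d,d],-1)
    return (P-t)@M
def proj(n,p):
    f,cx,cy,M,t=cal(n); q=np.atleast_2d(p)@M.T+t
    return q[:,:2]/q[:,2:]*f+[cx,cy]
def save(n,im,crop=None,s=1):
    if crop: im=im[crop[1]:crop[3],crop[0]:crop[2]]
    cv2.imwrite('pics/'+n,cv2.resize(im[...,::-1].copy(),None,fx=s,fy=s,interpolation=cv2.INTER_CUBIC))
E
python3 - <<'E'
from h import *
for n in('scene','top'):
    im,d=camera(n); np.savez(n+'0.npz',im=im,d=d); save(n+'0.png',im,s=1.5)
    print(n,get_calibration(n))
print(bot.get_obs())
E
```

```text
pics
scene {'fov_y': 47.961343929436914, 'cx': 259.6043869931331, 'cy': 192.9688060337965, 'rvec': array([ 2.43171425,  0.89504868, -0.27898677]), 'tvec': array([-0.31766568, -0.18949183,  1.61339928])}
top {'fov_y': 42.91094777636532, 'cx': 257.65606493309076, 'cy': 188.41898512070324, 'rvec': array([ 2.176549  , -2.16608118,  0.1199471 ]), 'tvec': array([-0.09557912,  0.50150464,  1.62658223])}
{'clock': 0.1, 'joint_pos': array([-1.14199518e+00,  2.41363778e-01,  3.87061741e-03,  1.33520276e+00,
        1.89714286e-05,  1.57077561e+00]), 'joint_vel': array([-0.00080866, -0.00244534,  0.00403588,  0.00081705, -0.00015029,
        0.00146248]), 'tau': array([ 7.15730603e-04, -3.73138762e+01,  2.53009969e+01,  1.08558813e-02,
        1.35370178e-04,  1.33941685e-05]), 'eef_pos': array([ 0.20767534, -0.45424895,  0.24749335]), 'tool_rot': array([ 9.77101463e-01,  2.12771779e-01, -1.92802121e-04, -9.30069807e-04]), 'ft_force': array([-0.74282447,  1.09114849, -0.16248535]), 'ft_torque': array([-0.00438013,  0.05668271, -0.007742  ]), 'grasp_force': 0.0, 'grip_width': 0.08561201411300576}
```

View pics/scene0.png

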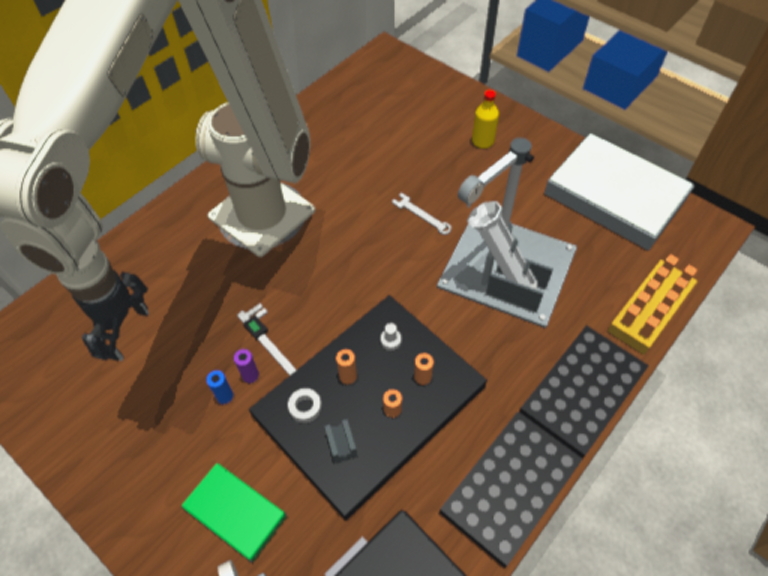

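View pics/top0.png

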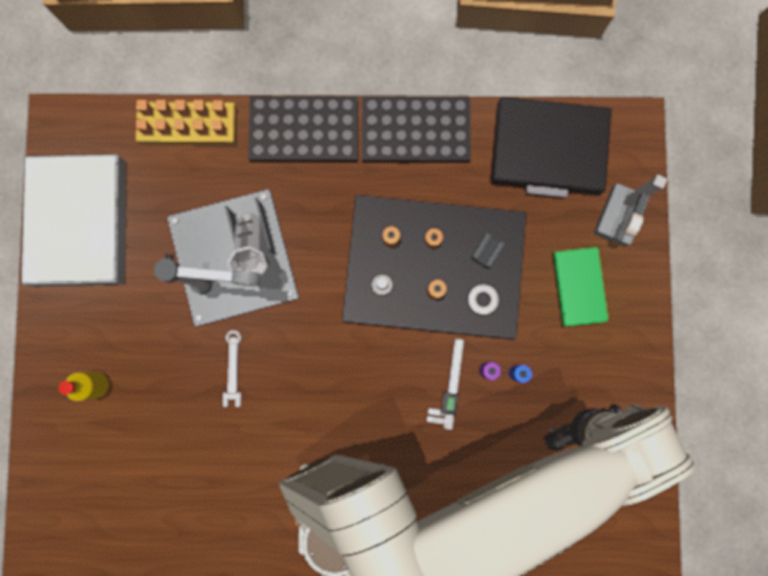

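Both views show three copper slugs on the plate: top (391,235), (434,237), (437,289) and scene (424,362), (392,398), (346,352). The blue and purple ones stand off the plate. The dial hangs over the mouth at top (245,275). I'll get the slug heights and the magazine pose from depth, plus a crop.

```bash
python3 - <<'E'
from h import *
np.set_printoptions(precision=4,suppress=True)
C={}
for n in('scene','top'):
    z=np.load(n+'0.npz'); im,d=z['im'],z['d']; P=cloud(n,d); C[n]=(im,P,d)
    hsv=cv2.cvtColor(im,cv2.COLOR_RGB2HSV)
    m=((hsv[...,0]<16)&(hsv[...,1]>120)&(hsv[...,2]>110)&(P[...,2]>.055)&(P[...,2]<.14)&(d>0)).astype(np.uint8)
    k,l,s,c=cv2.connectedComponentsWithStats(m)
    for i in range(1,k):
        if s[i,4]<25: continue
        q=P[l==i]; t=np.percentile(q[:,2],95); tt=q[q[:,2]>t-.006]
        print(n,s[i],c[i],'ztop',t,'mid top',(tt.min(0)+tt.max(0))/2, tt.mean(0),len(tt))
    # plate level near
im,P,d=C['scene']
for uv in [(261,266),(250,300)]: print('plate',P[uv[1],uv[0]])
# post top, dial, plate corners
for n,pts in {'top':[(112,180),(111,181),(165,182),(150,182),(135,182),(180,129),(113,150),(195,200),(130,214),(118,146),(177,132),(132,212)],'scene':[(347,97),(347,100),(314,124),(313,127),(325,118),(335,110),(322,142),(297,188),(362,213),(381,163)]}.items():
    for u,v in pts: print(n,(u,v),C[n][1][v,u])
a=C['scene'][0][80:230,280:400]; b=C['top'][0][110:230,100:210]
a=cv2.resize(a,None,fx=3.2,fy=3.2,interpolation=2); b=cv2.resize(b,None,fx=3.6,fy=3.6,interpolation=2)
h=max(a.shape[0],b.shape[0]); o=np.zeros((h,a.shape[1]+b.shape[1],3),np.uint8); o[:a.shape[0],:a.shape[1]]=a;o[:b.shape[0],a.shape[1]:]=b
save('mag.png',o)
s=C['scene'][0][210:330,150:350]; save('slugs.png',s,s=4)
E
```

```text
scene [418 169  34  45 277] [434.8195 190.1408] ztop 0.08972971405732183 mid top [0.8462 0.3668 0.088 ] [0.8472 0.3641 0.0867] 145
scene [429 176  36  45 282] [447.1986 197.3865] ztop 0.08894561480145732 mid top [0.8907 0.3693 0.0872] [0.8912 0.3654 0.0861] 185
scene [224 233  13  21 175] [230.3371 242.1886] ztop 0.12839033781260353 mid top [ 0.4791 -0.2009  0.1268] [ 0.479  -0.2015  0.1263] 93
scene [277 235  12  19 142] [282.4085 243.5775] ztop 0.11411221582444446 mid top [ 0.5951 -0.1036  0.1131] [ 0.5941 -0.103   0.1116] 72
scene [255 259  13  18 142] [261.1761 267.0915] ztop 0.09837059861284721 mid top [ 0.5942 -0.1976  0.0978] [ 0.5939 -0.1966  0.096 ] 94
top [91 67  8  7 51] [94.5098 69.902 ] ztop 0.09151678681230888 mid top [0.8898 0.4538 0.0902] [0.8899 0.454  0.0889] 24
top [104  67   8   7  45] [107.5556  69.8   ] ztop 0.09011274034321455 mid top [0.8908 0.4124 0.0875] [0.8912 0.4116 0.0873] 26
top [116  67   8   8  48] [119.8333  69.9583] ztop 0.09070078831033143 mid top [0.8923 0.3711 0.0888] [0.8923 0.3715 0.0882] 21
top [129  67   8   7  43] [132.5581  69.8837] ztop 0.
[... 1191 characters left out ...]
135, 182) [0.4907 0.2563 0.2926]
top (180, 129) [ 0.7121  0.1784 -0.0044]
top (113, 150) [0.6332 0.4035 0.014 ]
top (195, 200) [0.4633 0.1205 0.0054]
top (130, 214) [0.4143 0.34   0.0077]
top (118, 146) [0.6475 0.3874 0.0123]
top (177, 132) [0.6981 0.1862 0.0105]
top (132, 212) [0.4206 0.3312 0.0166]
scene (347, 97) [0.4981 0.3185 0.3062]
scene (347, 100) [0.5043 0.3101 0.304 ]
scene (314, 124) [0.4886 0.164  0.31  ]
scene (313, 127) [0.4907 0.1572 0.3045]
scene (325, 118) [0.4915 0.2172 0.293 ]
scene (335, 110) [0.4963 0.261  0.295 ]
scene (322, 142) [0.5058 0.1977 0.2116]
scene (297, 188) [0.4811 0.1236 0.0162]
scene (362, 213) [0.7044 0.1858 0.0124]
scene (381, 163) [0.6431 0.3993 0.0168]
```

View pics/mag.png

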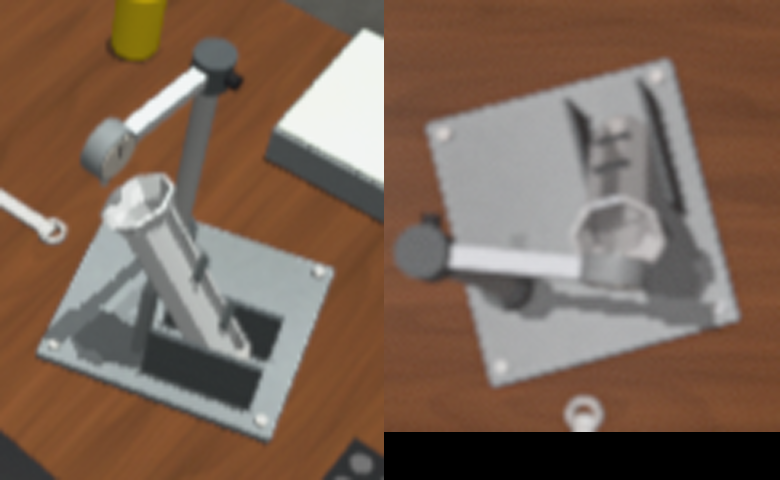

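View pics/slugs.png

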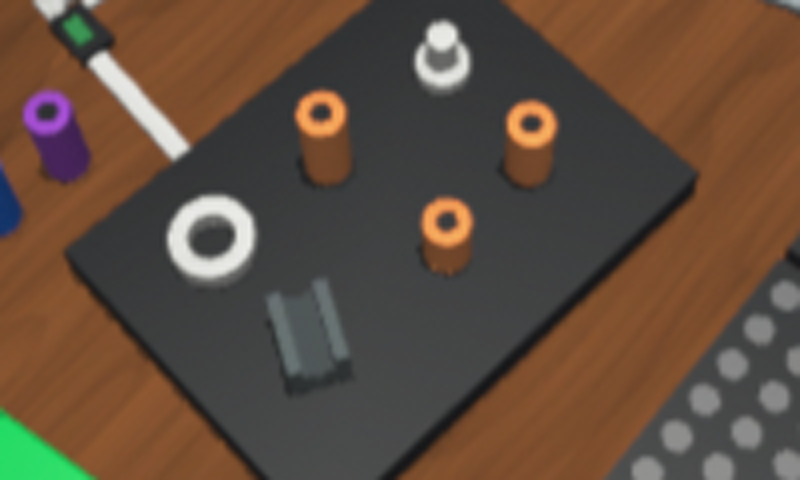

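The crop confirms it: long slug at scene (230,238), mid at (282,241), short at (261,265). Their tops are at about 0.125, 0.11 and 0.095 m. The stand is yawed about +15°. Next I'll compute the poses.

```bash
cat >> h.py <<'E'
def ray(n,uv,z):
    f,cx,cy,M,t=cal(n); uv=np.atleast_2d(uv); r=np.c_[(uv[:,0]-cx)/f,(uv[:,1]-cy)/f,np.ones(len(uv))]@M
    o=-t@M; return o+r*((z-o[2])/r[:,2])[:,None]
def go(p,Rt=None):
    """shift in current tool axes (fraction) and turn (fraction)"""
    o=bot.get_obs(); Rc=R.from_quat(o['tool_rot'])
    s=Rc.inv().apply(np.array(p)-o['eef_pos'])/.2
    t=(Rc.inv()*Rt).as_rotvec()/np.pi if Rt is not None else 0
    print('shift',np.round(s,3),'turn',np.round(t,4))
E
python3 - <<'E'
from h import *
from scipy.optimize import least_squares
np.set_printoptions(precision=4,suppress=True)
zc=np.array
s=(zc([[321,114],[530,124],[447,221]])+.5)/4-.5+[150,210]
for p,z in zip(s,(.125,.11,.095)): print('slug scene',ray('scene',p,z))
t=(zc([[437,288.5],[391,235],[434,237]])+.5)/1.5-.5
for p,z in zip(t,(.125,.11,.095)): print('slug top',ray('top',p,z))
tc=(zc([[425,125],[668,60],[740,320],[492,385]])-[384,0]+.5)/3.6-.5+[100,110]
sc=(zc([[333,270],[270,438],[38,355],[102,217]])+.5)/3.2-.5+[280,80]
M=zc([[.175,.18],[.175,-.06],[-.085,-.06],[-.085,.18]])
W1=ray('top',tc,.012)[:,:2]; W2=ray('scene',sc[:3],.012)[:,:2]
print(W1,W2)
f=lambda q:np.r_[(M@zc([[np.cos(q[2]),np.sin(q[2])],[-np.sin(q[2]),np.cos(q[2])]])+q[:2]-W1).ravel(),(M[:3]@zc([[np.cos(q[2]),np.sin(q[2])],[-np.sin(q[2]),np.cos(q[2])]])+q[:2]-W2).ravel()]
r=least_squares(f,[.5,.2,.26]); q=r.x; print('mag',q,'res',r.fun)
c,s_=np.cos(q[2]),np.sin(q[2]); Rm=zc([[c,-s_,0],[s_,c,0],[0,0,1]]); o=zc([q[0],q[1],0])
print('post',Rm@[0,.14,0]+o)
a=np.radians(32); zt=zc([-np.sin(a),0,np.cos(a)]);xt=zc([np.cos(a),0,np.sin(a)])
pts=[]
for n in('scene','top'):
    z=np.load(n+'0.npz'); P=(cloud(n,z['d'])-o)@Rm; 
    k=(abs(P[...,1])<.045)&(P[...,0]>-.08)&(P[...,0]<.16)&(P[...,2]>.03)&(P[...,2]<.235); p=P[k]; 
    tp=np.c_[p@xt,p[:,1],p@zt]; 
    print(n,len(tp)); 
    for h in np.arange(.04,.28,.02):
        w=tp[abs(tp[:,2]-h)<.01]
        if len(w)>5: print(round(h,2),len(w),'xt',np.percentile(w[:,0],[2,50,98]),'y',np.percentile(w[:,1],[2,50,98]))
    d=(P[...,2]>.25)&(P[...,2]<.33)&(abs(P[...,0])<.08)&(P[...,1]<.03)&(P[...,1]>-.06)
    print('dial(mag) min/max',P[d].min(0),P[d].max(0),P[d].mean(0))
E
```

```text
slug scene [[ 0.4792 -0.2017  0.125 ]]
slug scene [[ 0.5956 -0.1037  0.11  ]]
slug scene [[ 0.5945 -0.1962  0.095 ]]
slug top [[ 0.4803 -0.1991  0.125 ]]
slug top [[ 0.5971 -0.1014  0.11  ]]
slug top [[ 0.5957 -0.1951  0.095 ]]
[[0.6531 0.4115]
 [0.7178 0.1811]
 [0.4678 0.1078]
 [0.4053 0.3398]] [[0.6518 0.4053]
 [0.7168 0.179 ]
 [0.4719 0.1055]]
mag [0.5342 0.1885 0.2784] res [-0.0002 -0.0019  0.0011 -0.0022  0.0011 -0.0004 -0.0023 -0.0017  0.0011
  0.0043  0.0021 -0.0001 -0.003   0.0019]
post [0.4957 0.3231 0.    ]
scene 1740
0.04 188 xt [0.0332 0.1045 0.1358] y [-0.0389 -0.0235  0.0252]
0.06 128 xt [0.0413 0.1083 0.1336] y [-0.037  -0.0188  0.0231]
0.08 91 xt [0.0557 0.1128 0.1314] y [-0.0278 -0.0175  0.0221]
0.1 106 xt [0.0679 0.1129 0.1331] y [-0.0279 -0.0168  0.0256]
0.12 106 xt [0.0948 0.121  0.1371] y [-0.0279 -0.0144  0.0246]
0.14 90 xt [0.0907 0.1153 0.1311] y [-0.028  -0.0176  0.0251]
0.16 87 xt [0.0841 0.1171 0.1309] y [-0.0278 -0.018   0.0237]
0.18 155 xt [0.0796 0.1046 0.1312] y [-0.0276  0.0003  0.0271]
0.2 181 xt [0.0708 0.0895 0.1295] y [-0.0318  0.0165  0.0341]
dial(mag) min/max [-0.074  -0.0267  0.2509] [0.0072 0.03   0.3163] [-0.0521 -0.0063  0.2968]
top 913
0.04 96 xt [0.037  0.1071 0.1388] y [-0.0353 -0.0141  0.0366]
0.06 54 xt [0.0599 0.1107 0.1384] y [-0.0351 -0.016   0.0249]
0.08 39 xt [0.0765 0.1194 0.1347] y [-0.025  -0.0099  0.0248]
0.1 62 xt [0.083  0.1079 0.1368] y [-0.0245  0.0024  0.0258]
0.12 75 xt [0.0827 0.1175 0.1386] y [-0.0246  0.001   0.0254]
0.14 66 xt [0.082  0.0975 0.1328] y [-0.0246  0.002   0.0248]
0.16 66 xt [0.083  0.0954 0.1319] y [-0.0242  0.0026  0.0244]
0.18 70 xt [0.0832 0.0953 0.1325] y [-0.0239 -0.002   0.0262]
0.2 83 xt [0.0808 0.1056 0.1298] y [-0.032  -0.0137  0.0363]
dial(mag) min/max [-0.0724 -0.0256  0.2506] [0.011  0.0299 0.3187] [-0.053   0.0014  0.3021]
```

Request:
apply_moves([
  [[0,0,-0.12],[0,0,0.024],0],
  [[0,0,-0.12],[0,0,0.024],0],
  [[0.1,-0.147,0],[0,0,0],0],
  [[0.1,-0.147,0],[0,0,0],0],
  [[0.1,-0.147,0],[0,0,0],0],
  [[0.1,-0.147,0],[0,0,0],0],
  [[0.1,-0.147,0],[0,0,0],0],
  [[0.1,-0.147,0],[0,0,0],0],
])

```text
clock: 0.77
eef_pos: [0.2747, -0.2504, 0.2959]
tool_rot: [0.99, 0.138, -0.0, -0.0]
ft_force: [1.1, 0.3, 0.6]
grip_width: -0.0001
grasp_force: 0.0
```

Request:
apply_moves([
  [[0.1,-0.147,0],[0,0,0],0],
  [[0.1,-0.147,0],[0,0,0],0],
  [[0.1,-0.147,0],[0,0,0],0],
  [[0.1,-0.147,0],[0,0,0],0],
  [[0.1,-0.147,0],[0,0,0],0],
  [[0.1,-0.147,0],[0,0,0],0],
  [[0.1,-0.147,0],[0,0,0],0],
  [[0.1,-0.147,0],[0,0,0],0],
])

```text
clock: 1.43
eef_pos: [0.364, 0.0197, 0.2962]
tool_rot: [0.99, 0.139, -0.0, 0.0]
ft_force: [2.1, 0.6, -0.2]
grip_width: 0.0003
grasp_force: 0.0
```

Request:
apply_moves([
  [[0.1,-0.143,0],[0,0,0],0],
  [[0.1,-0.143,0],[0,0,0],0],
  [[0.1,-0.143,0],[0,0,0],0],
  [[0.1,-0.143,0],[0,0,0],0],
  [[0.1,-0.143,0.02],[0,0,0],0],
  [[0.04,0.011,0],[0,0,0],0],
  [[0.04,0.011,0],[0,0,0],0],
  [[0.04,0.011,0],[0,0,0],0],
])

```text
clock: 2.1
eef_pos: [0.4556, 0.1513, 0.2922]
tool_rot: [0.987, 0.159, -0.003, -0.013]
ft_force: [0.5, -0.6, -0.5]
grip_width: -0.0005
grasp_force: 0.0
```

```bash
python3 - <<'E'
from h import *
im,d=camera('scene'); im2,d2=camera('top')
a=cv2.resize(im[80:200,270:390],None,fx=3.2,fy=3.2,interpolation=2);b=cv2.resize(im2[120:240,90:210],None,fx=3.2,fy=3.2,interpolation=2)
save('push.png',np.hstack([a,b]))
# arc plan in tool axes
th=np.linspace(0,1.42,17); p=np.array([.4957,.321]); r,dd=.136,.025
Q=p+np.c_[r*np.sin(th)-dd*np.cos(th),-r*np.cos(th)-dd*np.sin(th)]
c,s=np.cos(.278),np.sin(.278); D=np.diff(Q,axis=0)/.2
print(Q[0],Q[-1]); print(np.round(np.c_[D@[c,s],D@[s,-c]],3)); print(bot.get_obs()['eef_pos'])
E
```

```text
[0.4707 0.185 ] [0.626401   0.27585304]
[[ 0.056  0.025]
 [ 0.058  0.02 ]
 [ 0.06   0.014]
 [ 0.061  0.009]
 [ 0.061  0.004]
 [ 0.061 -0.002]
 [ 0.061 -0.007]
 [ 0.06  -0.013]
 [ 0.059 -0.018]
 [ 0.057 -0.023]
 [ 0.055 -0.028]
 [ 0.052 -0.033]
 [ 0.049 -0.037]
 [ 0.045 -0.041]
 [ 0.042 -0.045]
 [ 0.037 -0.049]]
[0.45620668 0.15101523 0.29234594]
```

View pics/push.png

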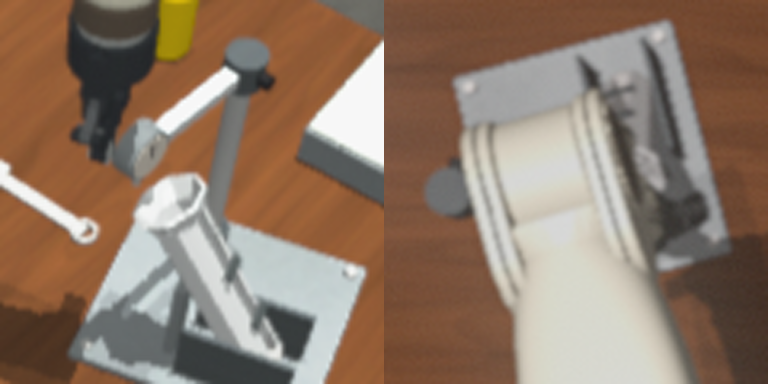

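The picture shows the finger on the robot side of the dial, but near its outer edge (left panel: finger (100,150), dial (140,150)). The tool stopped about 34 mm short in y. I'll check the joints.

```bash
python3 - <<'E'
from h import *
o=bot.get_obs(); print(np.round(o['joint_pos'],3),np.round(o['joint_vel'],3),o['ft_force'])
c,s=np.cos(.278),np.sin(.278); Rd=R.from_matrix(np.array([[c,s,0],[s,-c,0],[0,0,-1]]))
go([.445,.185,.292],Rd)
E
```

```text
[0.304 0.188 0.052 1.436 0.027 3.127] [ 0.001 -0.024 -0.02   0.01   0.003  0.004] [ 0.75282564 -0.28030899 -0.62884376]
shift [ 0.    -0.179  0.007] turn [-0.0085  0.0004  0.0129]
```

Joint 6 is at its limit (3.127), so this tool heading is wrong for here. I'll turn the heading to about 0.6 for the push, and use the half-turned grasp afterwards.

```bash
cat >> h.py <<'E'
def down(yaw): 
    c,s=np.cos(yaw),np.sin(yaw); return R.from_matrix(np.array([[c,s,0],[s,-c,0],[0,0,-1]]))
def rows(P,Rt,n=0):
    """rows from the present pose through world points P; first n rows turn to Rt (shift is in axes before the row's turn)"""
    o=bot.get_obs(); Rc=R.from_quat(o['tool_rot']); x=o['eef_pos']
    for i,p in enumerate(P):
        s=Rc.inv().apply(p-x)/.2; t=np.zeros(3)
        if i<n: t=(Rc.inv()*Rt).as_rotvec()/(n-i); Rc=Rc*R.from_rotvec(t)
        x=p; print([list(np.round(s,3)),list(np.round(t/np.pi,4))])
def line(a,b,n): return [np.array(a)+(np.array(b)-a)*(i+1)/n for i in range(n)]
E
python3 - <<'E'
from h import *
x=bot.get_obs()['eef_pos']
th=np.linspace(0,1.42,17); p=np.array([.4957,.321]); r,dd=.136,.025
Q=np.c_[p+np.c_[r*np.sin(th)-dd*np.cos(th),-r*np.cos(th)-dd*np.sin(th)],np.full(17,.292)]
rows(line(x,[.44,.185,.292],4)+line([.44,.185,.292],Q[0],2)+list(Q[1:]),down(.6),4)
E
```

```text
[[np.float64(-0.006), np.float64(-0.047), np.float64(0.002)], [np.float64(-0.0021), np.float64(-0.0002), np.float64(-0.0224)]]
[[np.float64(-0.003), np.float64(-0.047), np.float64(0.001)], [np.float64(-0.0021), np.float64(-0.0002), np.float64(-0.0224)]]
[[np.float64(0.001), np.float64(-0.047), np.float64(0.001)], [np.float64(-0.0021), np.float64(-0.0002), np.float64(-0.0224)]]
[[np.float64(0.004), np.float64(-0.047), np.float64(0.001)], [np.float64(-0.0021), np.float64(-0.0002), np.float64(-0.0224)]]
[[np.float64(0.063), np.float64(0.043), np.float64(0.0)], [np.float64(0.0), np.float64(0.0), np.float64(0.0)]]
[[np.float64(0.063), np.float64(0.043), np.float64(0.0)], [np.float64(0.0), np.float64(0.0), np.float64(0.0)]]
[[np.float64(0.045), np.float64(0.041), np.float64(0.0)], [np.float64(0.0), np.float64(0.0), np.float64(0.0)]]
[[np.float64(0.049), np.float64(0.037), np.float64(0.0)], [np.float64(0.0), np.float64(0.0), np.float64(0.0)]]
[[np.float64(0.052), np.float64(0.033), np.float64(0.0)], [np.float64(0.0), np.float64(0.0), np.float64(0.0)]]
[[np.float64(0.055), np.float64(0.028),
[... 710 characters left out ...]
t64(0.0), np.float64(0.0)]]
[[np.float64(0.061), np.float64(-0.009), np.float64(0.0)], [np.float64(0.0), np.float64(0.0), np.float64(0.0)]]
[[np.float64(0.06), np.float64(-0.015), np.float64(0.0)], [np.float64(0.0), np.float64(0.0), np.float64(0.0)]]
[[np.float64(0.058), np.float64(-0.02), np.float64(-0.0)], [np.float64(0.0), np.float64(0.0), np.float64(0.0)]]
[[np.float64(0.056), np.float64(-0.025), np.float64(-0.0)], [np.float64(0.0), np.float64(0.0), np.float64(0.0)]]
[[np.float64(0.054), np.float64(-0.03), np.float64(-0.0)], [np.float64(0.0), np.float64(0.0), np.float64(0.0)]]
[[np.float64(0.051), np.float64(-0.034), np.float64(-0.0)], [np.float64(0.0), np.float64(0.0), np.float64(0.0)]]
```

Request:
apply_moves([
  [[-0.006,-0.047,0.002],[-0.002,0,-0.0225],0],
  [[-0.003,-0.047,0.001],[-0.002,0,-0.0225],0],
  [[0.001,-0.047,0],[-0.002,0,-0.0225],0],
  [[0.004,-0.047,0],[-0.002,0,-0.0225],0],
  [[0.063,0.043,0],[0,0,0],0],
  [[0.063,0.043,0],[0,0,0],0],
  [[0.045,0.041,0],[0,0,0],0],
  [[0.049,0.037,0],[0,0,0],0],
])

```text
clock: 2.87
eef_pos: [0.4936, 0.1829, 0.2932]
tool_rot: [0.955, 0.296, 0.001, -0.002]
ft_force: [-0.9, 0.1, 0.4]
grip_width: -0.0002
grasp_force: 0.7
```

Request:
apply_moves([
  [[0.052,0.033,0],[0,0,0],0],
  [[0.055,0.028,0],[0,0,0],0],
  [[0.057,0.023,0],[0,0,0],0],
  [[0.059,0.018,0],[0,0,0],0],
  [[0.06,0.012,0],[0,0,0],0],
  [[0.061,0.007,0],[0,0,0],0],
  [[0.061,0.002,0],[0,0,0],0],
  [[0.061,-0.004,0],[0,0,0],0],
])

```text
clock: 3.53
eef_pos: [0.5839, 0.2156, 0.2933]
tool_rot: [0.955, 0.296, 0.001, -0.001]
ft_force: [-1.4, -0.7, 0.4]
grip_width: -0.0002
grasp_force: 0.7
```

Request:
apply_moves([
  [[0.061,-0.009,0],[0,0,0],0],
  [[0.06,-0.015,0],[0,0,0],0],
  [[0.058,-0.02,0],[0,0,0],0],
  [[0.056,-0.025,0],[0,0,0],0],
  [[0.054,-0.03,0],[0,0,0],0],
  [[0.05,-0.034,0],[0,0,0],0],
  [[0,0,0],[0,0,0],0],
  [[0,0,0],[0,0,0],0],
])

```text
clock: 4.2
eef_pos: [0.625, 0.2768, 0.2932]
tool_rot: [0.955, 0.297, 0.001, -0.001]
ft_force: [0.1, -0.5, 0.1]
grip_width: -0.0002
grasp_force: 0.0
```

```bash
cat >> h.py <<'E'
_r=rows
def rows(*a,**k):
    import io,contextlib,re
    b=io.StringIO()
    with contextlib.redirect_stdout(b): _r(*a,**k)
    print(re.sub(r'np\.float64\(([^)]*)\)',r'\1',b.getvalue()))
E
python3 - <<'E'
from h import *
x=bot.get_obs()['eef_pos']
a=[.6,.0,.30]; b=[.48,-.2005,.24]
rows(line(x,a,12)+line(a,b,12),down(.278+np.pi),24)
E
```

```text
[[-0.074, 0.089, -0.003], [0.0001, -0.0, -0.0374]]
[[-0.084, 0.08, -0.003], [0.0001, -0.0, -0.0374]]
[[-0.093, 0.069, -0.003], [0.0001, -0.0, -0.0374]]
[[-0.1, 0.058, -0.003], [0.0001, -0.0, -0.0374]]
[[-0.106, 0.046, -0.003], [0.0001, -0.0, -0.0374]]
[[-0.111, 0.033, -0.003], [0.0001, -0.0, -0.0374]]
[[-0.114, 0.02, -0.003], [0.0001, -0.0, -0.0374]]
[[-0.116, 0.007, -0.003], [0.0001, -0.0, -0.0374]]
[[-0.116, -0.007, -0.003], [0.0001, -0.0, -0.0374]]
[[-0.114, -0.021, -0.003], [0.0001, -0.0, -0.0374]]
[[-0.111, -0.034, -0.003], [0.0001, -0.0, -0.0374]]
[[-0.106, -0.046, -0.003], [0.0001, -0.0, -0.0374]]
[[-0.054, -0.081, 0.025], [0.0001, -0.0, -0.0374]]
[[-0.044, -0.087, 0.025], [0.0001, -0.0, -0.0374]]
[[-0.034, -0.091, 0.025], [0.0001, -0.0, -0.0374]]
[[-0.023, -0.095, 0.025], [0.0001, -0.0, -0.0374]]
[[-0.012, -0.097, 0.025], [0.0001, -0.0, -0.0374]]
[[-0.0, -0.097, 0.025], [0.0001, -0.0, -0.0374]]
[[0.011, -0.097, 0.025], [0.0001, -0.0, -0.0374]]
[[0.022, -0.095, 0.025], [0.0001, -0.0, -0.0374]]
[[0.033, -0.092, 0.025], [0.0001, -0.0, -0.0374]]
[[0.044, -0.087, 0.025], [0.0001, -0.0, -0.0374]]
[[0.054, -0.081, 0.025], [0.0001, -0.0, -0.0374]]
[[0.063, -0.074, 0.025], [0.0001, -0.0, -0.0374]]
```

Request:
apply_moves([
  [[-0.074,0.089,-0.003],[0,0,-0.0374],0],
  [[-0.084,0.08,-0.003],[0,0,-0.0374],0],
  [[-0.093,0.069,-0.003],[0,0,-0.0374],0],
  [[-0.1,0.058,-0.003],[0,0,-0.0374],0],
  [[-0.106,0.046,-0.003],[0,0,-0.0374],0],
  [[-0.111,0.033,-0.003],[0,0,-0.0374],0],
  [[-0.114,0.02,-0.003],[0,0,-0.0374],0],
  [[-0.116,0.007,-0.003],[0,0,-0.0374],0],
])

```text
clock: 4.87
eef_pos: [0.6075, 0.0905, 0.2983]
tool_rot: [0.715, 0.699, 0.002, -0.0]
ft_force: [-0.4, 0.3, -0.1]
grip_width: -0.0001
grasp_force: 0.0
```

Request:
apply_moves([
  [[-0.116,-0.007,-0.003],[0,0,-0.0374],0],
  [[-0.114,-0.021,-0.003],[0,0,-0.0374],0],
  [[-0.111,-0.034,-0.003],[0,0,-0.0374],0],
  [[-0.106,-0.046,-0.003],[0,0,-0.0374],0],
  [[-0.054,-0.081,0.025],[0,0,-0.0374],0],
  [[-0.044,-0.087,0.025],[0,0,-0.0374],0],
  [[-0.034,-0.091,0.025],[0,0,-0.0374],0],
  [[-0.023,-0.095,0.025],[0,0,-0.0374],0],
])

```text
clock: 5.53
eef_pos: [0.5586, -0.0682, 0.2797]
tool_rot: [0.321, 0.947, 0.002, 0.001]
ft_force: [0.5, -0.4, -0.5]
grip_width: 0.0
grasp_force: 0.0
```

Request:
apply_moves([
  [[-0.012,-0.097,0.025],[0,0,-0.0374],0.7],
  [[0,-0.097,0.025],[0,0,-0.0374],0.7],
  [[0.011,-0.097,0.025],[0,0,-0.0374],0.7],
  [[0.022,-0.095,0.025],[0,0,-0.0374],0.7],
  [[0.033,-0.092,0.025],[0,0,-0.0374],0.7],
  [[0.044,-0.087,0.025],[0,0,-0.0374],0.7],
  [[0.054,-0.081,0.025],[0,0,-0.0374],0.7],
  [[0.063,-0.074,0.025],[0,0,-0.0374],0.7],
])

```text
clock: 6.2
eef_pos: [0.4786, -0.2014, 0.2391]
tool_rot: [-0.142, 0.99, 0.001, 0.002]
ft_force: [-0.6, 0.3, 0.2]
grip_width: 0.0599
grasp_force: 0.0
```

```bash
python3 - <<'E'
from h import *
np.set_printoptions(precision=4,suppress=True)
ims=[]; zc=np.array
q=[.5342,.1885,.2784]; c,s_=np.cos(q[2]),np.sin(q[2]); Rm=zc([[c,-s_,0],[s_,c,0],[0,0,1]]); o=zc([q[0],q[1],0])
a=np.radians(32); zt=zc([-np.sin(a),0,np.cos(a)]);xt=zc([np.cos(a),0,np.sin(a)])
for n in('scene','top'):
    im,d=camera(n); np.savez(n+'1.npz',im=im,d=d); ims.append(im)
    P=(cloud(n,d)-o)@Rm
    k=(abs(P[...,1])<.05)&(P[...,0]>-.1)&(P[...,0]<.16)&(P[...,2]>.03)&(d>0); p=P[k]; T=np.c_[p@xt,p[:,1],p@zt]
    print(n,'zt top pct',np.percentile(T[:,2],[90,95,98,99.5]))
    for h in np.arange(.09,.25,.01):
        w=T[abs(T[:,2]-h)<.005]
        if len(w)>5: print(round(h,3),len(w),'xt',np.percentile(w[:,0],[3,97]),'y',np.percentile(w[:,1],[3,97]))
print(bot.get_obs()['joint_pos'],bot.get_obs()['eef_pos'])
A=cv2.resize(ims[0][90:200,290:390],None,fx=3.9,fy=3.9,interpolation=2);B=cv2.resize(ims[1][120:230,100:200],None,fx=3.9,fy=3.9,interpolation=2)
save('mag1.png',np.hstack([A,B]))
E
```

```text
scene zt top pct [0.1961 0.2033 0.2073 0.2094]
0.09 42 xt [0.0691 0.1293] y [-0.0285  0.0237]
0.1 51 xt [0.0679 0.1313] y [-0.0263  0.0243]
0.11 57 xt [0.0956 0.1358] y [-0.0273  0.0243]
0.12 56 xt [0.0955 0.1358] y [-0.027   0.0249]
0.13 44 xt [0.0969 0.1313] y [-0.0276  0.0238]
0.14 46 xt [0.0926 0.1299] y [-0.0276  0.0244]
0.15 45 xt [0.0928 0.13  ] y [-0.0277  0.026 ]
0.16 44 xt [0.0961 0.1314] y [-0.0278  0.0256]
0.17 59 xt [0.0814 0.1309] y [-0.0272  0.0237]
0.18 70 xt [0.0809 0.1297] y [-0.0269  0.0247]
0.19 91 xt [0.0786 0.1327] y [-0.0281  0.028 ]
0.2 126 xt [0.0739 0.1373] y [-0.0314  0.0347]
0.21 66 xt [0.0716 0.1402] y [-0.0332  0.0347]
top zt top pct [0.2014 0.2047 0.2071 0.2082]
0.09 26 xt [0.0837 0.1322] y [-0.0251  0.0279]
0.1 24 xt [0.084  0.1283] y [-0.0245  0.0238]
0.11 43 xt [0.0838 0.1382] y [-0.0245  0.0236]
0.12 37 xt [0.0836 0.1382] y [-0.0245  0.0259]
0.13 33 xt [0.0841 0.1328] y [-0.0245  0.0214]
0.14 32 xt [0.0834 0.1324] y [-0.0247  0.0247]
0.15 37 xt [0.0834 0.133 ] y [-0.0237  0.0242]
0.16 28 xt [0.0838 0.1331] y [-0.0226  0.0239]
0.17 39 xt [0.083  0.1324] y [-0.0218  0.0245]
0.18 28 xt [0.0835 0.1317] y [-0.021   0.0249]
0.19 88 xt [0.0781 0.1306] y [-0.0229  0.0291]
0.2 122 xt [0.0742 0.1392] y [-0.0287  0.0349]
0.21 51 xt [0.0742 0.1416] y [-0.0326  0.0363]
[-0.4025  0.282   0.0343  1.3235  0.0029 -0.6801] [ 0.4774 -0.2024  0.2384]
```

View pics/mag1.png

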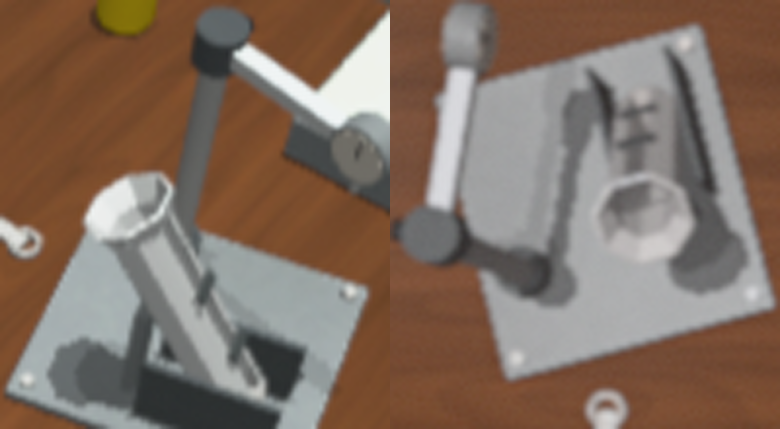

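The dial is now on the far side, and the mouth is open at top (165,175) and scene (323,142). Next, the long slug.

```bash
python3 - <<'E'
from h import *
print(ray('top',[165,175],.233),ray('scene',[322.9,142.4],.233))
go([.4797,-.2004,.111],down(.278+np.pi))
zc=np.array
q=[.5342,.1885,.2784]; c,s_=np.cos(q[2]),np.sin(q[2]); Rm=zc([[c,-s_,0],[s_,c,0],[0,0,1]])
print('mouth est',Rm@[-.0206,0,.233]+[q[0],q[1],0],'axis',Rm@[-np.sin(np.radians(32)),0,np.cos(np.radians(32))])
E
```

```text
[[0.51900305 0.18287328 0.233     ]] [[0.51751353 0.18230556 0.233     ]]
shift [-0.013  0.005  0.637] turn [ 0.0008  0.0005 -0.0001]
mouth est [0.51439317 0.18283876 0.233     ] axis [-0.50951545 -0.14563114  0.8480481 ]
```

Request:
apply_moves([
  [[-0.013,0.005,0.1],[0.0008,0,0],0.7],
  [[0,0,0.14],[0,0,0],0.7],
  [[0,0,0.14],[0,0,0],0.7],
  [[0,0,0.137],[0,0,0],0.7],
  [[0,0,0.12],[0,0,0],0.7],
  [[0,0,0],[0,0,0],0],
  [[0,0,0],[0,0,0],0],
  [[0,0,0],[0,0,0],0],
])

```text
clock: 6.97
eef_pos: [0.4833, -0.1984, 0.1125]
tool_rot: [-0.14, 0.99, -0.0, 0.002]
ft_force: [-0.1, 0.0, -4.3]
grip_width: 0.0344
grasp_force: 60.1
```

Request:
apply_moves([
  [[0,0,0],[0,0,0],0],
  [[0,0,0],[0,0,0],0],
  [[0,0,-0.1],[0,0,0],0],
  [[0,0,-0.15],[0,0,0],0],
  [[0,0,-0.18],[0,0,0],0],
  [[0,0,-0.18],[0,0,0],0],
  [[0,0,-0.18],[0,0,0],0],
  [[0,0,-0.18],[0,0,0],0],
])

```text
clock: 7.63
eef_pos: [0.4819, -0.1982, 0.3079]
tool_rot: [-0.14, 0.99, -0.0, 0.002]
ft_force: [1.6, -0.7, -4.9]
grip_width: 0.0346
grasp_force: 60.7
```

```bash
cat >> h.py <<'E'
YAW=.2784; _c,_s=np.cos(YAW),np.sin(YAW); Rm=np.array([[_c,-_s,0],[_s,_c,0],[0,0,1]])
_a=np.radians(32); AX=Rm@[-np.sin(_a),0,np.cos(_a)]; XT=Rm@[np.cos(_a),0,np.sin(_a)]; MOUTH=np.array([.516,.1828,.233])
RT=R.from_matrix(np.c_[-XT,Rm@[0,1,0],-AX])
E
python3 - <<'E'
from h import *
x=bot.get_obs()['eef_pos']; t=MOUTH+AX*(.0725+.04)
print(t); rows(line(x,[.46,0,.35],7)+line([.46,0,.35],t,7),RT,7)
E
```

```text
[0.45867951 0.1664165  0.32840541]
[[-0.024, 0.14, -0.03], [0.0, -0.0252, 0.0001]]
[[-0.027, 0.14, -0.028], [0.0, -0.0252, 0.0001]]
[[-0.029, 0.14, -0.026], [0.0, -0.0252, 0.0001]]
[[-0.031, 0.14, -0.024], [0.0, -0.0252, 0.0001]]
[[-0.032, 0.14, -0.021], [0.0, -0.0252, 0.0001]]
[[-0.034, 0.14, -0.018], [0.0, -0.0252, 0.0001]]
[[-0.035, 0.14, -0.016], [0.0, -0.0252, 0.0001]]
[[-0.019, 0.115, 0.03], [0.0, 0.0, 0.0]]
[[-0.019, 0.115, 0.03], [0.0, 0.0, 0.0]]
[[-0.019, 0.115, 0.03], [0.0, 0.0, 0.0]]
[[-0.019, 0.115, 0.03], [0.0, 0.0, 0.0]]
[[-0.019, 0.115, 0.03], [0.0, 0.0, 0.0]]
[[-0.019, 0.115, 0.03], [0.0, 0.0, 0.0]]
[[-0.019, 0.115, 0.03], [0.0, 0.0, 0.0]]
```

Request:
apply_moves([
  [[-0.024,0.14,-0.03],[0,-0.0252,0],0],
  [[-0.027,0.14,-0.028],[0,-0.0252,0],0],
  [[-0.029,0.14,-0.026],[0,-0.0252,0],0],
  [[-0.031,0.14,-0.024],[0,-0.0252,0],0],
  [[-0.032,0.14,-0.021],[0,-0.0252,0],0],
  [[-0.034,0.14,-0.018],[0,-0.0252,0],0],
  [[-0.035,0.14,-0.016],[0,-0.0252,0],0],
  [[-0.019,0.115,0.03],[0,0,0],0],
])

```text
clock: 8.3
eef_pos: [0.4566, 0.0239, 0.3447]
tool_rot: [-0.134, 0.952, 0.039, 0.274]
ft_force: [-0.8, -0.3, -5.5]
grip_width: 0.0345
grasp_force: 61.4
```

Request:
apply_moves([
  [[-0.019,0.115,0.03],[0,0,0],0],
  [[-0.019,0.115,0.03],[0,0,0],0],
  [[-0.019,0.115,0.03],[0,0,0],0],
  [[-0.019,0.115,0.03],[0,0,0],0],
  [[-0.019,0.115,0.03],[0,0,0],0],
  [[-0.019,0.115,0.03],[0,0,0],0],
  [[0,0,0],[0,0,0],0],
  [[0,0,0],[0,0,0],0],
])

```text
clock: 8.97
eef_pos: [0.4573, 0.1672, 0.3253]
tool_rot: [-0.136, 0.952, 0.039, 0.271]
ft_force: [-0.3, 0.2, -6.7]
grip_width: 0.035
grasp_force: 61.7
```

```bash
python3 - <<'E'
from h import *
np.set_printoptions(precision=4,suppress=True)
o=bot.get_obs(); print(o['joint_pos'],o['eef_pos']); go(MOUTH+AX*(.0725-.020),RT)
im,d=camera('scene'); P=cloud('scene',d)
hsv=cv2.cvtColor(im,cv2.COLOR_RGB2HSV)
k=(hsv[...,0]<16)&(hsv[...,1]>100)&(hsv[...,2]>60)&(P[...,2]>.22)&(np.linalg.norm(P-o['eef_pos'],axis=-1)<.12)
T=(P[k]-MOUTH)@np.c_[XT,Rm@[0,1,0],AX]
print(len(T)); 
for h in np.arange(.03,.13,.015):
    w=T[abs(T[:,2]-h)<.0075]
    if len(w)>3: print(round(h,3),len(w),w.min(0),w.max(0))
save('ins.png',im[40:200,250:410],s=3.5)
E
```

```text
[ 0.3805 -0.2088 -0.4044  0.8226 -0.0509  0.0817] [0.4573 0.1672 0.3253]
shift [-0.014 -0.007  0.289] turn [ 0.0009 -0.0012  0.0017]
295
0.045 36 [-0.0181 -0.0179  0.0411] [0.0117 0.0096 0.052 ]
0.06 52 [-0.02   -0.0179  0.0528] [0.0114 0.0107 0.0671]
0.075 50 [-0.0173 -0.0182  0.0676] [0.0149 0.0122 0.0814]
0.09 44 [-0.0131 -0.0183  0.0825] [0.0129 0.0119 0.0966]
0.105 31 [ 0.0029 -0.0138  0.0976] [0.0143 0.02   0.1113]
0.12 57 [-0.0158 -0.0311  0.1127] [0.0132 0.0211 0.1275]
```

View pics/ins.png

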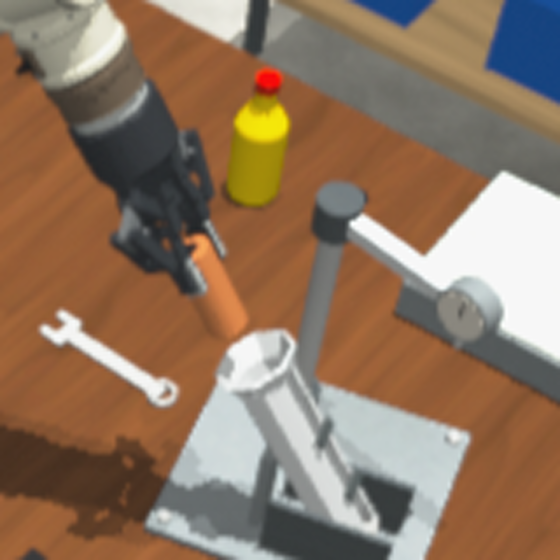

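The slug hangs in line with the tube, its foot near (235,335) just above the mouth at (258,360). It sits about 3–4 mm low, so I'll correct that and insert.

Request:
apply_moves([
  [[-0.017,-0.007,0.04],[0.0009,-0.0012,0.0017],0],
  [[0,0,0.06],[0,0,0],0],
  [[0,0,0.06],[0,0,0],0],
  [[0,0,0.06],[0,0,0],0],
  [[0,0,0.05],[0,0,0],0],
  [[0,0,0.03],[0,0,0],0],
  [[0,0,0],[0,0,0],0],
  [[0,0,0],[0,0,0],0],
])

```text
clock: 9.68
eef_pos: [0.4928, 0.1736, 0.2766]
tool_rot: [-0.131, 0.952, 0.038, 0.274]
ft_force: [-0.2, 1.2, -4.7]
grip_width: 0.0346
grasp_force: 62.1
```

Request:
apply_moves([
  [[0,0,0],[0,0,0],0.65],
  [[0,0,0],[0,0,0],0.65],
  [[0,0,0],[0,0,0],0.65],
  [[0,0,0],[0,0,0],0.65],
  [[0,0,0],[0,0,0],0.65],
  [[0,0,-0.1],[0,0,0],0.65],
  [[0,0,-0.15],[0,0,0],0.65],
  [[0,0,-0.15],[0,0,0],0.65],
])

```text
clock: 10.35
eef_pos: [0.4508, 0.1627, 0.3447]
tool_rot: [-0.132, 0.952, 0.038, 0.273]
ft_force: [-0.4, -0.6, 0.5]
grip_width: 0.0553
grasp_force: 0.0
```

```bash
cat >> h.py <<'E'
def intube():
    for n in ('scene','top'):
        im,d=camera(n); P=cloud(n,d); hsv=cv2.cvtColor(im,cv2.COLOR_RGB2HSV)
        T=(P-MOUTH)@np.c_[XT,Rm@[0,1,0],AX]
        k=(hsv[...,0]<16)&(hsv[...,1]>90)&(hsv[...,2]>50)&(np.hypot(T[...,0],T[...,1])<.035)&(T[...,2]>-.24)&(T[...,2]<.1)&(d>0)
        w=T[k]; print(n,len(w),'axis range above floor (mm)',np.round((np.percentile(w[:,2],[2,98])+.225)*1000) if len(w) else '')
E
python3 - <<'E'
from h import *
intube()
x=bot.get_obs()['eef_pos']; b=np.array([.5963,-.1025,.20])
m=[.46,.06,.33]
rows(line(x,m,5)+line(m,b,9),down(YAW+np.pi),8)
E
```

```text
scene 0 axis range above floor (mm) 
top 29 axis range above floor (mm) [31. 89.]
[[0.029, -0.102, 0.006], [0.0, 0.0228, -0.0001]]
[[0.029, -0.102, 0.008], [0.0, 0.0228, -0.0001]]
[[0.028, -0.102, 0.01], [0.0, 0.0228, -0.0001]]
[[0.027, -0.102, 0.012], [0.0, 0.0228, -0.0001]]
[[0.026, -0.102, 0.014], [0.0, 0.0228, -0.0001]]
[[-0.032, -0.108, 0.081], [0.0, 0.0228, -0.0001]]
[[-0.037, -0.108, 0.078], [0.0, 0.0228, -0.0001]]
[[-0.043, -0.108, 0.075], [0.0, 0.0228, -0.0001]]
[[-0.048, -0.108, 0.072], [0.0, 0.0, 0.0]]
[[-0.048, -0.108, 0.072], [0.0, 0.0, 0.0]]
[[-0.048, -0.108, 0.072], [0.0, 0.0, 0.0]]
[[-0.048, -0.108, 0.072], [0.0, 0.0, 0.0]]
[[-0.048, -0.108, 0.072], [0.0, 0.0, 0.0]]
[[-0.048, -0.108, 0.072], [0.0, 0.0, 0.0]]
```

The long slug is seated: copper shows in the slot from 31 to 89 mm. Now the mid slug.

Request:
apply_moves([
  [[0.029,-0.102,0.006],[0,0.0228,0],0.65],
  [[0.029,-0.102,0.008],[0,0.0228,0],0.65],
  [[0.028,-0.102,0.01],[0,0.0228,0],0.65],
  [[0.027,-0.102,0.012],[0,0.0228,0],0.65],
  [[0.026,-0.102,0.014],[0,0.0228,0],0.65],
  [[-0.032,-0.108,0.081],[0,0.0228,0],0.65],
  [[-0.037,-0.108,0.078],[0,0.0228,0],0.65],
  [[-0.043,-0.108,0.075],[0,0.0228,0],0.65],
])

```text
clock: 11.12
eef_pos: [0.5049, 0.0032, 0.2804]
tool_rot: [-0.137, 0.991, -0.001, -0.006]
ft_force: [-0.6, -0.2, 0.0]
grip_width: 0.0553
grasp_force: 0.0
```

Request:
apply_moves([
  [[-0.048,-0.108,0.072],[0,0,0],0.7],
  [[-0.048,-0.108,0.072],[0,0,0],0.7],
  [[-0.048,-0.108,0.072],[0,0,0],0.7],
  [[-0.048,-0.108,0.072],[0,0,0],0.7],
  [[-0.048,-0.108,0.072],[0,0,0],0.7],
  [[-0.048,-0.108,0.072],[0,0,0],0.7],
  [[0,0,0],[0,0,0],0.7],
  [[0,0,0],[0,0,0],0.7],
])

```text
clock: 11.78
eef_pos: [0.5931, -0.1057, 0.1911]
tool_rot: [-0.136, 0.991, -0.0, -0.007]
ft_force: [-1.3, -0.7, 0.3]
grip_width: 0.0597
grasp_force: 0.0
```

```bash
python3 - <<'E'
from h import *
o=bot.get_obs(); print(o['eef_pos'],o['joint_pos']); go([.5963,-.1025,.0975],down(YAW+np.pi))
E
```

```text
[ 0.59310709 -0.10574565  0.1911396 ] [-0.17424219  0.4830011   0.2080338   1.31005117 -0.00461548 -0.447894  ]
shift [-0.027  0.01   0.468] turn [ 0.0006 -0.0047 -0.0015]
```

Request:
apply_moves([
  [[-0.026,0.01,0.04],[0,-0.0047,-0.0015],0.7],
  [[0,0,0.12],[0,0,0],0.7],
  [[0,0,0.12],[0,0,0],0.7],
  [[0,0,0.12],[0,0,0],0.7],
  [[0,0,0.068],[0,0,0],0.7],
  [[0,0,0],[0,0,0],0],
  [[0,0,0],[0,0,0],0],
  [[0,0,0],[0,0,0],0],
])

```text
clock: 12.45
eef_pos: [0.5986, -0.1012, 0.1012]
tool_rot: [-0.14, 0.99, 0.0, 0.002]
ft_force: [0.5, -0.4, -3.6]
grip_width: 0.0343
grasp_force: 60.0
```

Request:
apply_moves([
  [[0,0,0],[0,0,0],0],
  [[0,0,0],[0,0,0],0],
  [[0,0,-0.1],[0,0,0],0],
  [[0,0,-0.15],[0,0,0],0],
  [[0,0,-0.18],[0,0,0],0],
  [[0,0,-0.18],[0,0,0],0],
  [[0,0,-0.18],[0,0,0],0],
  [[0,0,-0.18],[0,0,0],0],
])

```text
clock: 13.12
eef_pos: [0.597, -0.1018, 0.2961]
tool_rot: [-0.139, 0.99, 0.0, 0.002]
ft_force: [1.2, -0.0, -3.9]
grip_width: 0.0342
grasp_force: 60.4
```

```bash
python3 - <<'E'
from h import *
o=bot.get_obs(); x=o['eef_pos']; t=MOUTH+AX*(.058+.04); print(t)
rows(line(x,[.47,.0,.34],7)+line([.47,.0,.34],t,6),RT,7)
E
```

```text
[0.46606749 0.16852815 0.31610871]
[[0.067, 0.095, -0.032], [0.0, -0.0252, 0.0001]]
[[0.064, 0.095, -0.037], [0.0, -0.0252, 0.0001]]
[[0.061, 0.095, -0.042], [0.0, -0.0252, 0.0001]]
[[0.058, 0.095, -0.047], [0.0, -0.0252, 0.0001]]
[[0.054, 0.095, -0.051], [0.0, -0.0252, 0.0001]]
[[0.05, 0.095, -0.055], [0.0, -0.0252, 0.0001]]
[[0.045, 0.095, -0.059], [0.0, -0.0252, 0.0001]]
[[-0.02, 0.136, 0.036], [0.0, 0.0, 0.0]]
[[-0.02, 0.136, 0.036], [0.0, 0.0, 0.0]]
[[-0.02, 0.136, 0.036], [0.0, 0.0, 0.0]]
[[-0.02, 0.136, 0.036], [0.0, 0.0, 0.0]]
[[-0.02, 0.136, 0.036], [0.0, 0.0, 0.0]]
[[-0.02, 0.136, 0.036], [0.0, 0.0, 0.0]]
```

Request:
apply_moves([
  [[0.067,0.095,-0.032],[0,-0.0252,0],0],
  [[0.064,0.095,-0.037],[0,-0.0252,0],0],
  [[0.061,0.095,-0.042],[0,-0.0252,0],0],
  [[0.058,0.095,-0.047],[0,-0.0252,0],0],
  [[0.054,0.095,-0.051],[0,-0.0252,0],0],
  [[0.05,0.095,-0.055],[0,-0.0252,0],0],
  [[0.045,0.095,-0.059],[0,-0.0252,0],0],
  [[-0.02,0.136,0.036],[0,0,0],0],
])

```text
clock: 13.78
eef_pos: [0.4636, 0.0263, 0.3331]
tool_rot: [-0.131, 0.952, 0.038, 0.272]
ft_force: [-0.9, 0.0, -5.1]
grip_width: 0.0344
grasp_force: 60.9
```

Request:
apply_moves([
  [[-0.02,0.136,0.036],[0,0,0],0],
  [[-0.02,0.136,0.036],[0,0,0],0],
  [[-0.02,0.136,0.036],[0,0,0],0],
  [[-0.02,0.136,0.036],[0,0,0],0],
  [[-0.02,0.136,0.03],[0,0,0],0],
  [[0,0,0],[0,0,0],0],
  [[0,0,0],[0,0,0],0],
  [[0,0,0],[0,0,0],0],
])

```text
clock: 14.45
eef_pos: [0.4654, 0.1684, 0.3149]
tool_rot: [-0.134, 0.952, 0.038, 0.272]
ft_force: [0.7, 0.1, -3.4]
grip_width: 0.0342
grasp_force: 61.1
```

```bash
cat >> h.py <<'E'
def held():
    o=bot.get_obs(); im,d=camera('scene'); P=cloud('scene',d); hsv=cv2.cvtColor(im,cv2.COLOR_RGB2HSV)
    T=(P-MOUTH)@np.c_[XT,Rm@[0,1,0],AX]
    k=(hsv[...,0]<16)&(hsv[...,1]>100)&(hsv[...,2]>60)&(np.hypot(T[...,0],T[...,1])<.05)&(T[...,2]>.01)&(T[...,2]<.1)
    w=T[k]; print('held',len(w),np.round(np.percentile(w,[3,97],axis=0)*1000,1))
E
python3 - <<'E'
from h import *
go(MOUTH+AX*(.061-.021),RT); held()
E
```

```text
shift [-0.007 -0.001  0.287] turn [ 0.0003 -0.0009  0.0006]
held 176 [[-10.1 -18.7  42.1]
 [ 15.5   7.8  97.7]]
```

Request:
apply_moves([
  [[-0.008,-0.003,0.04],[0,-0.0009,0.0006],0],
  [[0,0,0.06],[0,0,0],0],
  [[0,0,0.06],[0,0,0],0],
  [[0,0,0.06],[0,0,0],0],
  [[0,0,0.045],[0,0,0],0],
  [[0,0,0.025],[0,0,0],0],
  [[0,0,0],[0,0,0],0],
  [[0,0,0],[0,0,0],0],
])

```text
clock: 15.17
eef_pos: [0.4973, 0.1764, 0.2667]
tool_rot: [-0.133, 0.952, 0.039, 0.273]
ft_force: [0.5, -0.3, -3.4]
grip_width: 0.0346
grasp_force: 61.1
```

Request:
apply_moves([
  [[0,0,0],[0,0,0],0.65],
  [[0,0,0],[0,0,0],0.65],
  [[0,0,0],[0,0,0],0.65],
  [[0,0,0],[0,0,0],0.65],
  [[0,0,0],[0,0,0],0.65],
  [[0,0,-0.1],[0,0,0],0.65],
  [[0,0,-0.15],[0,0,0],0.65],
  [[0,0,-0.15],[0,0,0],0.65],
])

```text
clock: 15.83
eef_pos: [0.4555, 0.1649, 0.3346]
tool_rot: [-0.133, 0.952, 0.039, 0.273]
ft_force: [0.6, 0.6, 0.5]
grip_width: 0.0554
grasp_force: 0.0
```

```bash
python3 - <<'E'
from h import *
intube()
x=bot.get_obs()['eef_pos']; b=np.array([.5951,-.1957,.19])
m=[.46,.04,.33]
rows(line(x,m,6)+line(m,b,10),down(YAW+np.pi),8)
E
```

```text
scene 0 axis range above floor (mm) 
top 78 axis range above floor (mm) [ 33. 158.]
[[0.027, -0.101, -0.007], [0.0001, 0.0227, -0.0]]
[[0.028, -0.101, -0.005], [0.0001, 0.0227, -0.0]]
[[0.028, -0.101, -0.003], [0.0001, 0.0227, -0.0]]
[[0.028, -0.101, -0.001], [0.0001, 0.0227, -0.0]]
[[0.028, -0.101, 0.001], [0.0001, 0.0227, -0.0]]
[[0.028, -0.101, 0.003], [0.0001, 0.0227, -0.0]]
[[-0.022, -0.132, 0.074], [0.0001, 0.0227, -0.0]]
[[-0.028, -0.132, 0.072], [0.0001, 0.0227, -0.0]]
[[-0.033, -0.132, 0.07], [0.0, 0.0, 0.0]]
[[-0.033, -0.132, 0.07], [0.0, 0.0, 0.0]]
[[-0.033, -0.132, 0.07], [0.0, 0.0, 0.0]]
[[-0.033, -0.132, 0.07], [0.0, 0.0, 0.0]]
[[-0.033, -0.132, 0.07], [0.0, 0.0, 0.0]]
[[-0.033, -0.132, 0.07], [0.0, 0.0, 0.0]]
[[-0.033, -0.132, 0.07], [0.0, 0.0, 0.0]]
[[-0.033, -0.132, 0.07], [0.0, 0.0, 0.0]]
```

The mid slug is down on the long one: copper reaches 158 mm, expected 155. Now the short slug.

Request:
apply_moves([
  [[0.027,-0.101,-0.007],[0,0.0227,0],0.65],
  [[0.028,-0.101,-0.005],[0,0.0227,0],0.65],
  [[0.028,-0.101,-0.003],[0,0.0227,0],0.65],
  [[0.028,-0.101,-0.001],[0,0.0227,0],0.65],
  [[0.028,-0.101,0.001],[0,0.0227,0],0.65],
  [[0.028,-0.101,0.003],[0,0.0227,0],0.65],
  [[-0.022,-0.132,0.074],[0,0.0227,0],0.65],
  [[-0.028,-0.132,0.072],[0,0.0227,0],0.65],
])

```text
clock: 16.6
eef_pos: [0.4867, -0.0085, 0.2968]
tool_rot: [-0.139, 0.99, -0.0, -0.005]
ft_force: [1.4, 0.5, 0.3]
grip_width: 0.0555
grasp_force: 0.0
```

Request:
apply_moves([
  [[-0.033,-0.132,0.07],[0,0,0],0.7],
  [[-0.033,-0.132,0.07],[0,0,0],0.7],
  [[-0.033,-0.132,0.07],[0,0,0],0.7],
  [[-0.033,-0.132,0.07],[0,0,0],0.7],
  [[-0.033,-0.132,0.07],[0,0,0],0.7],
  [[-0.033,-0.132,0.06],[0,0,0],0.7],
  [[-0.033,-0.132,0.05],[0,0,0],0.7],
  [[-0.033,-0.132,0.03],[0,0,0],0.7],
])

```text
clock: 17.27
eef_pos: [0.5935, -0.1972, 0.1948]
tool_rot: [-0.139, 0.99, 0.0, -0.006]
ft_force: [-0.1, -0.7, -0.4]
grip_width: 0.06
grasp_force: 0.0
```

```bash
python3 - <<'E'
from h import *
o=bot.get_obs(); print(o['eef_pos'],o['joint_vel'].max()); go([.5948,-.196,.0865],down(YAW+np.pi))
E
```

```text
[ 0.59347992 -0.1972172   0.19477219] 0.6885171402285871
shift [-0.015  0.003  0.541] turn [ 0.0008 -0.004  -0.    ]
```

Request:
apply_moves([
  [[-0.014,0.003,0.06],[0,-0.004,0],0.7],
  [[0,0,0.14],[0,0,0],0.7],
  [[0,0,0.14],[0,0,0],0.7],
  [[0,0,0.13],[0,0,0],0.7],
  [[0,0,0.08],[0,0,0],0.7],
  [[0,0,0],[0,0,0],0],
  [[0,0,0],[0,0,0],0],
  [[0,0,0],[0,0,0],0],
])

```text
clock: 17.93
eef_pos: [0.5964, -0.1948, 0.0876]
tool_rot: [-0.139, 0.99, 0.001, 0.001]
ft_force: [-0.5, -0.6, -3.9]
grip_width: 0.034
grasp_force: 60.0
```

Request:
apply_moves([
  [[0,0,0],[0,0,0],0],
  [[0,0,0],[0,0,0],0],
  [[0,0,-0.1],[0,0,0],0],
  [[0,0,-0.15],[0,0,0],0],
  [[0,0,-0.18],[0,0,0],0],
  [[0,0,-0.18],[0,0,0],0],
  [[0,0,-0.18],[0,0,0],0],
  [[0,0,-0.18],[0,0,0],0],
])

```text
clock: 18.6
eef_pos: [0.5952, -0.1948, 0.2838]
tool_rot: [-0.139, 0.99, 0.001, 0.001]
ft_force: [1.4, -0.0, -3.7]
grip_width: 0.0344
grasp_force: 60.4
```

```bash
python3 - <<'E'
from h import *
o=bot.get_obs(); x=o['eef_pos']; t=MOUTH+AX*(.048+.04); print(t)
rows(line(x,[.48,-.02,.34],8)+line([.48,-.02,.34],t,6),RT,7)
E
```

```text
[0.47116264 0.16998446 0.30762823]
[[0.039, 0.125, -0.035], [0.0, -0.0253, -0.0]]
[[0.036, 0.125, -0.038], [0.0, -0.0253, -0.0]]
[[0.033, 0.125, -0.041], [0.0, -0.0253, -0.0]]
[[0.03, 0.125, -0.043], [0.0, -0.0253, -0.0]]
[[0.026, 0.125, -0.046], [0.0, -0.0253, -0.0]]
[[0.022, 0.125, -0.048], [0.0, -0.0253, -0.0]]
[[0.019, 0.125, -0.049], [0.0, -0.0253, -0.0]]
[[0.015, 0.125, -0.051], [0.0, 0.0, 0.0]]
[[-0.017, 0.154, 0.042], [0.0, 0.0, 0.0]]
[[-0.017, 0.154, 0.042], [0.0, 0.0, 0.0]]
[[-0.017, 0.154, 0.042], [0.0, 0.0, 0.0]]
[[-0.017, 0.154, 0.042], [0.0, 0.0, 0.0]]
[[-0.017, 0.154, 0.042], [0.0, 0.0, 0.0]]
[[-0.017, 0.154, 0.042], [0.0, 0.0, 0.0]]
```

Request:
apply_moves([
  [[0.039,0.125,-0.035],[0,-0.0253,0],0],
  [[0.036,0.125,-0.038],[0,-0.0253,0],0],
  [[0.033,0.125,-0.041],[0,-0.0253,0],0],
  [[0.03,0.125,-0.043],[0,-0.0253,0],0],
  [[0.026,0.125,-0.046],[0,-0.0253,0],0],
  [[0.022,0.125,-0.048],[0,-0.0253,0],0],
  [[0.019,0.125,-0.049],[0,-0.0253,0],0],
  [[0.015,0.125,-0.051],[0,0,0],0],
])

```text
clock: 19.27
eef_pos: [0.4746, -0.0192, 0.3342]
tool_rot: [-0.132, 0.953, 0.04, 0.271]
ft_force: [-1.5, 0.6, -6.0]
grip_width: 0.0342
grasp_force: 60.6
```

Request:
apply_moves([
  [[-0.017,0.154,0.042],[0,0,0],0],
  [[-0.017,0.154,0.042],[0,0,0],0],
  [[-0.017,0.154,0.042],[0,0,0],0],
  [[-0.017,0.154,0.042],[0,0,0],0],
  [[-0.017,0.154,0.042],[0,0,0],0],
  [[-0.017,0.154,0.035],[0,0,0],0],
  [[0,0,0],[0,0,0],0],
  [[0,0,0],[0,0,0],0],
])

```text
clock: 19.93
eef_pos: [0.4695, 0.1713, 0.3067]
tool_rot: [-0.135, 0.952, 0.039, 0.272]
ft_force: [0.6, -1.0, -4.0]
grip_width: 0.034
grasp_force: 61.1
```

```bash
python3 - <<'E'
from h import *
go(MOUTH+AX*(.048-.020),RT); held()
E
```

```text
shift [-0.008 -0.01   0.299] turn [ 0.0011 -0.0006  0.0011]
held 178 [[-10.7 -15.7  45. ]
 [ 16.3  17.8  99. ]]
```

Request:
apply_moves([
  [[-0.01,-0.009,0.04],[0.001,-0.0006,0.001],0],
  [[0,0,0.06],[0,0,0],0],
  [[0,0,0.06],[0,0,0],0],
  [[0,0,0.06],[0,0,0],0],
  [[0,0,0.05],[0,0,0],0],
  [[0,0,0.029],[0,0,0],0],
  [[0,0,0],[0,0,0],0],
  [[0,0,0],[0,0,0],0],
])

```text
clock: 20.65
eef_pos: [0.504, 0.1758, 0.2572]
tool_rot: [-0.13, 0.952, 0.037, 0.274]
ft_force: [-0.3, 0.1, -4.1]
grip_width: 0.0343
grasp_force: 61.1
```

Request:
apply_moves([
  [[0,0,0],[0,0,0],0.65],
  [[0,0,0],[0,0,0],0.65],
  [[0,0,0],[0,0,0],0.65],
  [[0,0,0],[0,0,0],0.65],
  [[0,0,0],[0,0,0],0.65],
  [[0,0,-0.1],[0,0,0],0.65],
  [[0,0,-0.15],[0,0,0],0.65],
  [[0,0,-0.15],[0,0,0],0.65],
])

```text
clock: 21.32
eef_pos: [0.4619, 0.1652, 0.3251]
tool_rot: [-0.131, 0.952, 0.038, 0.273]
ft_force: [0.8, -0.5, 0.5]
grip_width: 0.0557
grasp_force: 0.0
```

Request:
apply_moves([
  [[0,-0.1,-0.1],[0,0,0],0.65],
  [[0,-0.15,-0.05],[0,0,0],0.65],
  [[0,-0.15,0],[0,0,0],0.65],
  [[0,-0.15,0],[0,0,0],0.65],
  [[0,-0.15,0],[0,0,0],0.65],
  [[0,-0.15,0],[0,0,0],0.65],
  [[0,0,0],[0,0,0],0.65],
  [[0,0,0],[0,0,0],0.65],
])

```text
clock: 21.98
eef_pos: [0.4939, -0.0042, 0.3508]
tool_rot: [-0.129, 0.952, 0.037, 0.274]
ft_force: [0.3, -0.5, 0.1]
grip_width: 0.0554
grasp_force: 0.0
```

```bash
python3 - <<'E'
from h import *
intube(); im,d=camera('scene'); save('end.png',im,(140,80,400,330),2.3)
E
```

```text
scene 38 axis range above floor (mm) [208. 213.]
top 155 axis range above floor (mm) [ 44. 214.]
```

View pics/end.png

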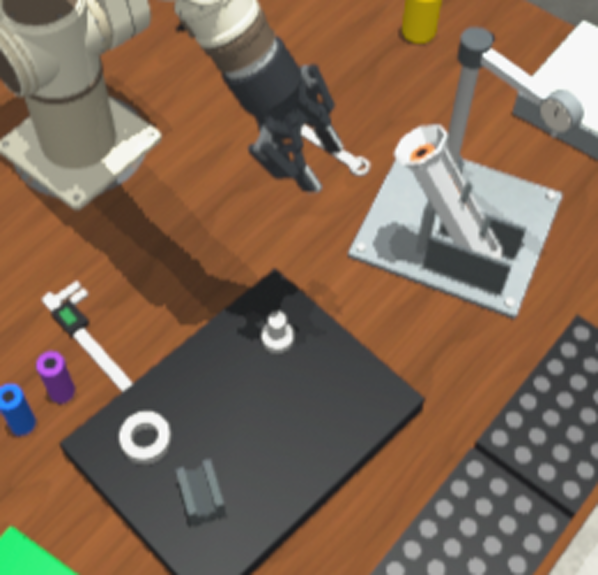

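The tube now holds all three slugs: the top face shows at (422,152), 210 mm above the floor. The dial is off to the far side at (560,110), and the bystanders haven't moved.

```bash
python3 -c "
from workcell import bot
print(bot.job_done())"
```

```text
the job is handed in; nothing more can be done
None
```

The indicator arm is swung to the far side, the long, mid and short slugs are stacked in the tube in that order (top about 210 mm above its floor), and the job was handed in at about 22 s.

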